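# Refit the griddle plate after cleaning

### The job

The scraper has been left lying on the heating bed of the tabletop griddle. Clear it away so that it lies flat, right side up, inside the white tray, and take the cleaned griddle plate by its red handle from the sloping drying rack and lower it gently over the two locating pins of the bed (either way round) until it rests flush on the bed. Leave the red pepper mill, the green oil bottle and the blue canister standing where they are.

Things in the scene. Friction and masses are not known exactly. Their poses are not given: they have to be found in the camera images.
- grill: Tabletop griddle base, black, 208 x 216 mm, fixed, left or right of the middle. Origin: centre of its underside on the counter; z up, -x its open front (knob side). Its flat bed is 75 mm above the counter; bounding the bed are steel side rims (8 mm above it, from y = +-88 to +-106 mm) and a rear splash guard (x = +100 to +108 mm, 52 mm above it).
- bed (a point): Middle of the griddle's bed surface, 75 mm above the counter; axes as grill. Two fixed brass pins stand on the bed at x = 0, y = +-65 mm from this point: 12 mm diameter, 22 mm tall, the upper 10 mm tapering to 5 mm.
- plate: Dark griddle plate, loose, about 0.6 kg, 180 (x) by 160 (y) by 8 mm, with two 14 mm through holes at x = 0, y = +-65 mm. Origin: centre of its underside; z out of its ribbed top. Fits the bed either way round (half a turn). Starts lying on the rack, its top tilted 34 degrees from level, its x axis up the slope; lift it off along its own z.
- plate_handle (a point): Middle of the plate's handle, 52 mm above the underside centre along the plate's z; axes as plate. The handle is a red bar along x, 110 mm long, 12 mm wide (y), 16 mm high, on two posts at x = +-50 mm, with 36 mm free between bar and plate.
- rack: Steel drying rack, fixed, 160 (x) by 130 mm (y), up to 135 mm high, on the other side from the griddle. Origin: centre of its foot on the counter; z up. Its rails rise towards its +x at 34 degrees (0.6 rad); two stops at the low end, 14 mm above the rails, hold the plate.
- scraper: Griddle scraper, loose, 0.13 kg, 180 mm long along x: wooden handle from x = -90 to +30 mm, 24 mm wide (y), 18 mm high; steel blade from x = +15 to +90 mm, 56 mm wide, 4 mm thick. Origin: mid-length at the underside; z up. Starts lying on the bed between the pins, handle towards the griddle's front.
- scraper_grip (a point): Point in the scraper's handle, 20 mm from the scraper's origin towards the handle end, 9 mm above the underside; axes as those of scraper.
- tray: White open tray, fixed to the counter, in the middle: 250 mm (x) by 120 mm (y) by 25 mm high, walls and floor 4 mm thick. Origin: centre of its underside; z up.
- mill: Red pepper mill, loose, standing: 60 mm diameter, 212 mm tall; origin at the centre of its underside. To be left alone.
- oil: Green oil bottle, loose, standing: 60 mm diameter, 260 mm tall; origin at the centre of its underside. To be left alone.
- canister: Tall blue canister with wooden lid, loose, standing: 88 mm diameter, 280 mm tall; origin at the centre of its underside. To be left alone.
Things that resemble listed ones, but are neither listed nor needed, are in the scene too. Of the things shaped like the plate, the dark steel one is meant. Of the things that look like the scraper, the smaller one is meant.

How it is judged:
By the outcome, as a careful person would: the job done as asked, in the order asked, and still so for the second after the job is handed in, with the robot touching nothing.
It also fails if it takes over 61 s, if anything falls off the work surface, if the arm or the gripper's body presses on something with over 40 N, if the wrist force passes 120 N, or if a joint passes its speed limit or range.

### The arm

A 7-joint arm with a two-finger parallel gripper is mounted at the origin on the work surface. World frame = base frame: x ahead of the robot, y to its left, z up, the work surface at z = 0. Lengths are in m, angles in degrees, forces in N, time in s.
With the tool pointing down it reaches from about 0.35 to 0.9 m from the base axis. Payload 19.9 kg.
Tool frame: the origin (TCP) lies between the finger pads; the fingertips stand 19 mm ahead of it and the grasp point (between the pads) is the TCP; z points along the fingers, y is the line along which they close (so a half turn about z gives the same grasp; the last joint's range is limited). The gripper opens to 94 mm and grips with 3 to 60 N. Pads are 16 mm wide; open, the fingers measure 119 mm over their backs; the gripper's body (75 mm by 177 mm) begins 78 mm behind the grasp point.
Start: joints at [-67.81, 23.915, -0.59, 92.452, 0.269, 63.638, -3.037], TCP at [0.26, 0.568, 0.224] pointing down, gripper open.
Joint ranges: [-161.28, 161.28], [-22.2, 115.67], [-73.04, 71.86], [3.21, 147.25], [-68.34, 248.33], [10.77, 114.83], [-161.83, 161.83]. Speed limits (degrees/s): [108.29, 108.29, 136.94, 136.94, 172.46, 172.46, 172.46].

### API

Orientations are given as a 3x3 rotation matrix whose columns are the frame's x, y, z axes.
In Python, from workcell import telemetry, viewer, job gives the robot as it stands. The module is installed in compiled form; this text tells all that it offers.
- The arm moves only by the shell command python3 -m pendant 'ROWS' [FORCE]. ROWS is JSON, a list of rows, each an object of numbers: "x", "y", "z": the shift along the tool's x, y, z normalised to -1 to 1, where 1 is 0.04 m; "wx", "wy", "wz": the turn, a rotation vector about the tool's x, y, z normalised to -1 to 1, where 1 is 0.08 rad; "hand": the opening, from 0 (shut) to 1 (fully open). A call has 1 to 20 rows; each row shifts and turns the commanded pose from where the row before left it, along the tool's axes as they then stand; what a row does not reach is not made up. A row lasts 1/10 s, in which the tool goes at most 50 mm and 8.59 degrees, less where a joint would pass 70% of its speed; a pose out of reach is approached as far as the arm can. A call with a number of a shift or a turn outside -1 to 1 is refused whole. A call with a gripper value outside its range is refused whole. The fingers move at their own pace and stop on an object; FORCE is the grip in N (left out, the last holds). Time passes only in rows, so rows that do not move let the fingers close. It gives the time, the measured TCP pose, the force, the opening and the grip force at its end, in the units of the state.
- telemetry.sense(): the state, without advancing time (a new reading comes with each control period).
- viewer.capture(name): name is "scene" or "top"; returns a dict with "image" (400x640x3 uint8, red, green, blue), "vertical_fov" (degrees; the focal length in pixels is half the picture's height over the tangent of half this angle, whatever the lens; pixels are square), "cx", "cy" (the principal point, pixels), "dist" ([k1, k2, p1, p2, k3] as OpenCV has them; the pictures are not rectified), "rvec" (rotation vector, rad) and "tvec" (3), from world to camera coordinates, as OpenCV has them. Camera axes: x right, y down, z forward; pixel columns grow to the right and rows downward; lengths in m; the calibration is good to about 2 mm. A picture is of the moment at which its call begins. There is no depth.
- job.hand_in(): hands the job in; it is judged then, once.
The state is a dict: "clock": time; "joints": joint angles; "joint_velocities": joint speeds; "effort": joint torques, N m; "ee_pos": TCP position; "tool_rot": TCP orientation; "force": force on the tool from outside, world axes, zero at the start; "wrist_torque": the same for the moment, N m; "grip_width": opening from 0.0 (shut) to 1.0 (fully open); "finger_force": force on a finger pad.
Only numpy, scipy, OpenCV 4.12 (cv2) and the standard library are available. Lean on these libraries where they do the work, as an engineer would, in place of code of your own. Each camera call takes 0.05 s, during which the arm holds its last target. There are 200 camera calls.

## Working session

There is one attempt and no reset: what is moved stays moved. The work goes in short steps, Python scripts to look and compute and a shell command to move; the robot and the scene stay as the last step left them, time stands still between calls to the robot, and variables do not carry over. Pictures are saved under pics/ and viewed, at most 12 in all, crops included, and the job is handed in when it is done.

```bash
mkdir -p pics; cat > h.py <<'E'
import numpy as np, cv2
from workcell import telemetry, viewer, job
def cap(n,f=None):
    c=viewer.capture(n)
    if f: cv2.imwrite('pics/'+f,c['image'][:,:,::-1])
    return c
def K(c):
    f=200/np.tan(np.radians(c['vertical_fov'])/2)
    return np.array([[f,0,c['cx']],[0,f,c['cy']],[0,0,1.]])
def ray(c,uv):
    p=cv2.undistortPoints(np.array([[uv]],float),K(c),np.array(c['dist'],float))[0,0]
    R=cv2.Rodrigues(np.array(c['rvec'],float))[0]
    return -R.T@np.array(c['tvec'],float).ravel(), R.T@np.array([p[0],p[1],1])
def onz(c,uv,z):
    o,d=ray(c,uv); return o+d*(z-o[2])/d[2]
def tri(c1,u1,c2,u2):
    o,d=ray(c1,u1);p,e=ray(c2,u2)
    s=np.linalg.lstsq(np.stack([d,-e],1),p-o,rcond=None)[0]
    a,b=o+d*s[0],p+e*s[1]; return (a+b)/2,np.linalg.norm(a-b)
def proj(c,P):
    return cv2.projectPoints(np.array(P,float).reshape(-1,3),np.array(c['rvec'],float),np.array(c['tvec'],float),K(c),np.array(c['dist'],float))[0][:,0]
E
python3 - <<'E'
from h import *
import pickle
d={n:cap(n,n+'0.png') for n in('scene','top')}
pickle.dump(d,open('c0.pkl','wb'))
for n in d: print(n,ray(d[n],(320,200)),d[n]['vertical_fov'],d[n]['dist'])
s=telemetry.sense();print(s['clock'],s['ee_pos'],np.round(s['tool_rot'],3),s['grip_width'])
E
```

```text
scene (array([ 0.98336232, -0.81510204,  1.15595146]), array([-0.33121605,  0.55737242, -0.76135298])) 47.077306222063385 [-0.00717281  0.          0.          0.          0.        ]
top (array([ 0.21125657, -0.04518099,  1.86512776]), array([ 0.14439243,  0.00321195, -0.98988322])) 44.25071763126577 [-0.15685307  0.          0.          0.          0.        ]
0.1 [0.2596887  0.56814389 0.22389965] [[-0.909  0.416 -0.   ]
 [ 0.416  0.909 -0.001]
 [-0.    -0.001 -1.   ]] 1.0021969426064832
```

View pics/scene0.png

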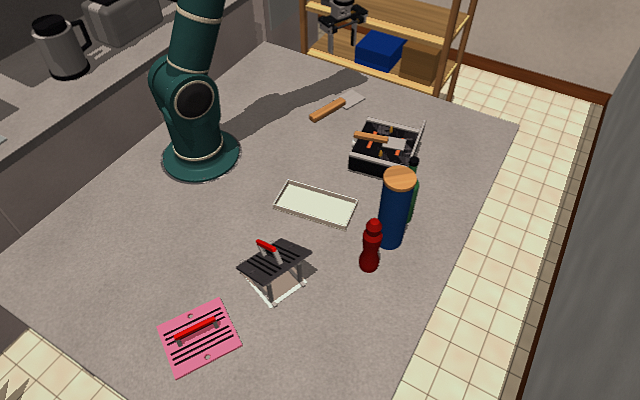

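View pics/top0.png

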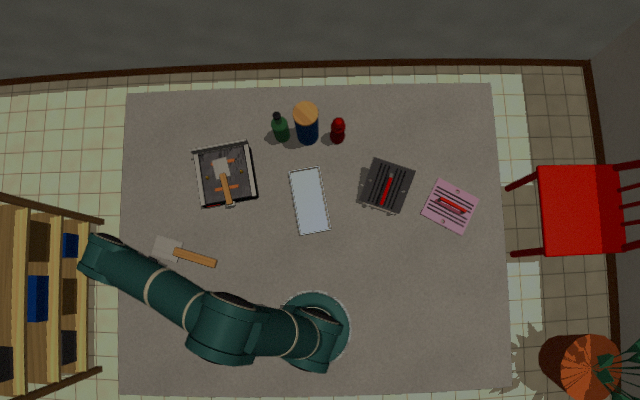

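The scene view shows the griddle at about (388,148) with the scraper on it, the tray at (316,204), the rack with the dark plate at (275,262), and the pink lookalike at (200,338). The top view has the griddle at (225,175), the tray at (310,200), the plate at (386,187), and the oil, canister and mill at (280,128), (306,122) and (338,130).

```bash
python3 - <<'E'
from h import *
import pickle
d=pickle.load(open('c0.pkl','rb'))
def crop(n,x,y,w,h):
    im=cv2.resize(d[n]['image'][y:y+h,x:x+w],(400,300),interpolation=cv2.INTER_CUBIC)
    im=np.clip(255*(im/255.)**.6,0,255).astype(np.uint8)
    for k in range(0,w,10):
        cv2.line(im,(int(k*400/w),0),(int(k*400/w),5),(255,255,0),1)
        if k%20==0: cv2.putText(im,str(x+k),(int(k*400/w),14),0,.35,(255,255,0))
    for k in range(0,h,10):
        cv2.line(im,(0,int(k*300/h)),(5,int(k*300/h)),(255,255,0),1)
        if k%20==0: cv2.putText(im,str(y+k),(6,int(k*300/h)+4),0,.35,(255,255,0))
    return im
m=np.vstack([np.hstack([crop('top',175,135,100,75),crop('scene',340,110,100,75)]),np.hstack([crop('top',340,150,100,75),crop('scene',225,230,100,75)])])
cv2.imwrite('pics/m1.png',m[:,:,::-1])
E
```

```text
(no output)
```

View pics/m1.png

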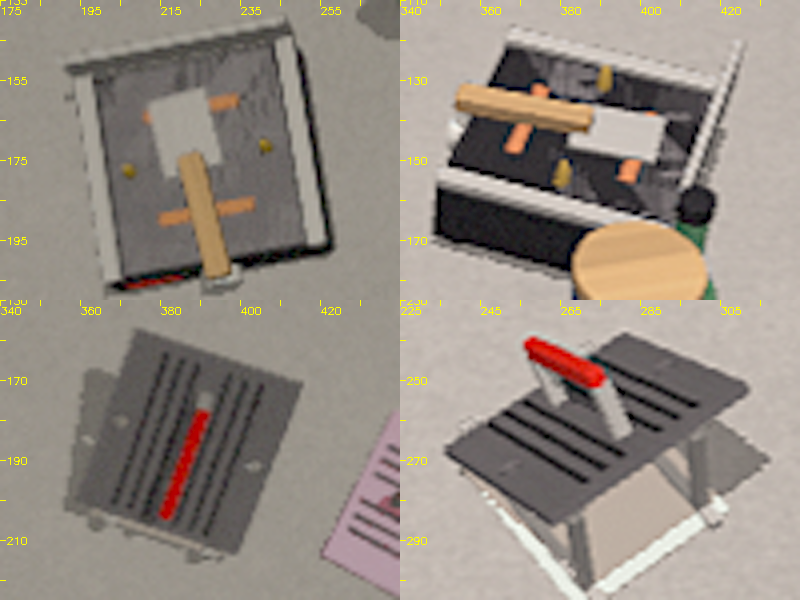

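The enlarged crops give pin tips in the top view at (207,177) and (241,171), and in the scene at (391,127) and (380,150). The plate corners, handle ends and scraper corners are also readable, so I'll fit poses to them.

```bash
cat > fit.py <<'E'
from h import *
import pickle
from scipy.optimize import least_squares
from scipy.spatial.transform import Rotation as Rn
d=pickle.load(open('c0.pkl','rb'))
def fit(obs,x0,tilt=0):
    def T(x): return Rn.from_euler('zy',[x[3],-tilt]).as_matrix(),x[:3]
    def f(x):
        R,t=T(x); return np.concatenate([(proj(d[n],R@np.array(P)+t)-uv).ravel() for n,P,uv in obs])
    r=least_squares(f,x0,loss='soft_l1'); print(np.round(r.x[:3],4),'yaw',round(np.degrees(r.x[3]),2)); print(np.round(f(r.x).reshape(-1,2),1).tolist()); return r.x
t,s='top','scene'
print('pins tri',[np.round(tri(d[t],a,d[s],b)[0],4) for a,b in [((207,177),(391.2,127)),((241.2,171),(380.5,150.2))]])
print('grill');g=fit([(t,(0,.065,.095),(207,177)),(t,(0,-.065,.095),(241.2,171)),(s,(0,.065,.097),(391.2,127)),(s,(0,-.065,.097),(380.5,150.2)),(s,(0,.065,.075),(391.2,132.7)),(s,(0,-.065,.075),(380.5,156.4)),
 (t,(-.104,.106,.083),(202.5,206)),(t,(-.104,-.106,.083),(256.2,196.7)),(s,(-.104,-.106,.083),(348.7,154.5))],[.6,.35,0,0])
print('scraper');sc=fit([(t,(.09,.028,.004),(212,160)),(t,(.09,-.028,.004),(226.5,157)),(t,(-.09,.012,.018),(226.7,204.2)),(t,(-.09,-.012,.018),(232.5,203.5)),
 (s,(.09,.028,.004),(405.7,139)),(s,(.09,-.028,.004),(404,150)),(s,(-.09,.012,.018),(355.2,131)),(s,(-.09,-.012,.018),(354,133.7))],[.6,.35,.075,0])
print('plate');p=fit([(t,(.09,.08,.008),(374.5,157.5)),(t,(.09,-.08,.008),(415.5,170.5)),(t,(-.09,-.08,.008),(399.5,213.7)),(t,(-.09,.08,.008),(360,200.7)),
 (t,(0,.065,.008),(370.2,180.2)),(t,(0,-.065,.008),(403.2,191.5)),(t,(.055,0,.060),(391.3,177.5)),(t,(-.055,0,.060),(381,204.2)),
 (s,(-.09,-.08,.008),(236.2,267.5)),(s,(-.09,.08,.008),(281.2,238.2)),(s,(.09,.08,.008),(312,251.5)),(s,(.09,-.08,.008),(263.2,286)),(s,(0,-.065,.008),(253,271.7)),
 (s,(-.055,0,.06),(256.7,241)),(s,(.055,0,.06),(275.7,250))],[.6,-.2,.1,-.3],.6)
print('tray');tr=fit([(t,(.125,.06,.025),(289,169)),(t,(.125,-.06,.025),(319,166.5)),(t,(-.125,-.06,.025),(330,233)),(t,(-.125,.06,.025),(301,236)),
 (s,(-.125,.06,.025),(286,181)),(s,(.125,.06,.025),(358,207)),(s,(.125,-.06,.025),(350,228)),(s,(-.125,-.06,.025),(274,208))],[.5,.05,0,.1])
pickle.dump(dict(grill=g,scraper=sc,plate=p,tray=tr),open('fit.pkl','wb'))
print('can',onz(d[t],(306,113),.28),'oil',onz(d[t],(277,115),.26),'mill',onz(d[t],(339,122),.21))
E
python3 fit.py
```

```text
pins tri [array([0.566 , 0.3773, 0.0952]), array([0.5852, 0.2492, 0.0973])]
grill
[ 0.5775  0.3145 -0.0042] yaw 9.03
[[-0.1, -0.2], [-0.2, -0.5], [0.3, 0.5], [0.4, 1.1], [-0.4, -0.5], [-0.2, -0.3], [-1.7, 0.5], [0.6, -0.4], [-1.4, -0.1]]
scraper
[0.552  0.3144 0.0739] yaw 14.2
[[-0.1, 0.4], [-0.3, -0.6], [-0.3, 0.2], [0.2, -0.8], [0.6, 0.5], [-0.4, 0.2], [-0.2, -1.2], [-0.7, 0.5]]
plate
[ 0.5213 -0.2832  0.0863] yaw -19.7
[[0.1, -0.1], [0.2, -0.1], [-2.4, -1.4], [-2.7, -0.2], [-0.5, 0.3], [-0.7, -0.9], [2.6, 0.7], [1.5, 0.5], [3.2, 0.6], [-0.4, -6.6], [-2.1, -3.8], [0.9, 3.6], [2.2, 2.7], [-1.5, -1.2], [-4.6, 0.4]]
tray
[ 0.4818  0.001  -0.0182] yaw 9.18
[[-0.6, 2.7], [-0.1, -0.4], [1.0, -3.3], [-1.2, -0.5], [2.1, 1.0], [-0.1, -4.6], [-4.2, 1.9], [-1.0, -0.6]]
can [ 7.39708807e-01 -1.17205667e-04  2.80000000e-01] oil [0.74223603 0.09971331 0.26      ] mill [ 0.72681515 -0.11309991  0.21      ]
```

```bash
sed -i "s/'zy'/'ZY'/" fit.py; python3 fit.py | sed -n '/plate/,/tray/p'; python3 - <<'E'
from h import *
import pickle
d=pickle.load(open('c0.pkl','rb'))
def crop(n,x,y,w,h):
    im=cv2.resize(d[n]['image'][y:y+h,x:x+w],(400,400),interpolation=cv2.INTER_CUBIC)
    for k in range(0,w,10):
        cv2.line(im,(k*4,0),(k*4,5),(0,0,255),1); cv2.line(im,(0,k*4),(5,k*4),(0,0,255),1)
    return im
cv2.imwrite('pics/m2.png',np.hstack([crop('top',260,150,100,100),crop('scene',265,155,100,100)])[:,:,::-1])
E
```

```text
plate
[ 0.5215 -0.2876  0.0812] yaw -19.74
[[-1.1, -0.4], [0.3, 0.3], [0.1, -0.5], [-1.0, -0.7], [-0.2, 0.0], [0.5, -0.3], [-0.5, 0.3], [0.2, 0.2], [-0.1, 0.7], [0.1, 0.6], [0.1, 0.1], [-0.5, -0.5], [0.2, 1.5], [0.2, -0.4], [-1.6, -1.4]]
tray
```

View pics/m2.png

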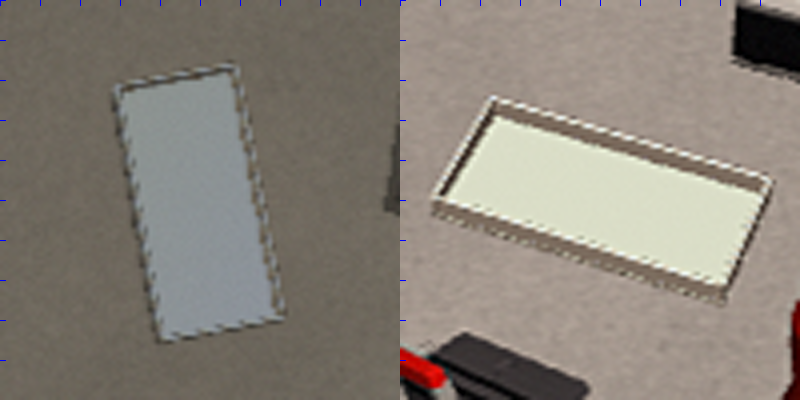

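The tray's rim corners read (288,172), (319,166), (331,230) and (300,235.5) in the top view. In the scene they are (288,179), (358,200), (346,227) and (274,204).

```bash
python3 - <<'E'
s=open('fit.py').read()
for a,b in [('(289,169)','(288.2,172)'),('(319,166.5)','(319.2,166.2)'),('(330,233)','(331,230)'),('(301,236)','(300,235.5)'),('(286,181)','(288,179.2)'),('(358,207)','(357.7,200)'),('(350,228)','(346,227)'),('(274,208)','(273.7,204.2)')]: s=s.replace(a,b)
s+='''
R=lambda q,t=0:Rn.from_euler('ZY',[q[3],-t]).as_matrix()
print('grip',sc[:3]+R(sc)@[-.02,0,.009]); print('handle',p[:3]+R(p,.6)@[0,0,.052],R(p,.6).round(3).tolist())
'''
open('fit.py','w').write(s)
E
python3 fit.py|sed -n '/tray/,$p'
```

```text
tray
[ 0.4804  0.0017 -0.0061] yaw 9.02
[[-0.1, -0.6], [-0.4, -0.4], [-0.2, -0.2], [-0.6, 0.1], [-0.3, 0.1], [0.2, -0.2], [-0.4, 0.2], [-1.2, 0.4]]
can [ 7.39708807e-01 -1.17205667e-04  2.80000000e-01] oil [0.74223603 0.09971331 0.26      ] mill [ 0.72681515 -0.11309991  0.21      ]
grip [0.5326115  0.30947765 0.08291593]
handle [ 0.49387076 -0.27771272  0.12412045] [[0.777, 0.338, -0.531], [-0.279, 0.941, 0.191], [0.565, 0.0, 0.825]]
```

```bash
cat >> h.py <<'E'
def go(pos,yaw=None,R=None):
    "print rows-units: rotation vector (tool frame) then shift in the axes after the turn and before it"
    s=telemetry.sense(); T=np.array(s['tool_rot']); p=np.array(s['ee_pos'])
    if R is None:
        a=np.radians(yaw); y=np.array([np.cos(a),np.sin(a),0]); z=np.array([0,0,-1.]); R=np.stack([np.cross(y,z),y,z],1)
    w=cv2.Rodrigues(T.T@R)[0].ravel()/.08; d=np.array(pos)-p
    print('t',s['clock'],'p',p.round(4),'j',np.round(s['joints'],0),'F',np.round(s['force'],1),'grip',round(s['grip_width'],3),np.round(s['finger_force'],1))
    print('turn',w.round(2),'shift after',(R.T@d/.04).round(2),'shift now',(T.T@d/.04).round(2))
E
python3 -m pendant '[{"wz":-1,"hand":0.55},{"wz":-1,"hand":0.55},{"wz":-1,"hand":0.55},{"wz":-1,"hand":0.55},{"wz":-1,"hand":0.55},{"wz":-1,"hand":0.55},{"wz":-1,"hand":0.55},{"wz":-1,"hand":0.55},{"wz":-0.46,"hand":0.55}]' 20
python3 -m pendant '[{"x":-0.36,"y":-0.566,"hand":0.55},{"x":-0.36,"y":-0.566,"hand":0.55},{"x":-0.36,"y":-0.566,"hand":0.55},{"x":-0.36,"y":-0.566,"hand":0.55},{"x":-0.36,"y":-0.566,"hand":0.55},{"x":-0.36,"y":-0.566,"hand":0.55},{"x":-0.36,"y":-0.566,"hand":0.55},{"x":-0.36,"y":-0.566,"hand":0.55},{"x":-0.36,"y":-0.566,"hand":0.55},{"x":-0.36,"y":-0.566,"hand":0.55},{"x":-0.36,"y":-0.566,"hand":0.55},{"x":-0.36,"y":-0.566,"hand":0.55},{"x":-0.36,"y":-0.566,"hand":0.55},{"x":-0.36,"y":-0.566,"hand":0.55}]'
python3 -c "
from h import *
go((.5326,.3095,.097),104.2)"
```

```text
t 0.1 p [0.2597 0.5681 0.2239] j [-68.  24.  -1.  92.   0.  64.  -3.] F [-0.7  0.8  0.4] grip 1.002 0.0
turn [-0.01 -0.   -8.46] shift after [-5.03 -7.94  3.17] shift now [-8.89 -3.04  3.18]$[0]: bad value
$[0]: bad value
```

```bash
python3 -m pendant '[{"x":0,"y":0,"z":0,"wx":0,"wy":0,"wz":-1,"hand":0.55}]' 20; python3 -m pendant '[{"wz":-1}]' 20
```

```text
clock: 0.2
ee_pos: [0.2597, 0.5682, 0.224]
tool_rot: [[-0.94, 0.342, -0.0], [0.342, 0.94, -0.001], [-0.0, -0.001, -1.0]]
force: [0.1, -0.1, -0.1]
grip_width: 0.941
finger_force: 0.0$[0]: bad value
```

```bash
python3 -m pendant '[{"x":0,"y":0,"z":0,"wx":0,"wy":0,"wz":-1,"hand":0.55},{"x":0,"y":0,"z":0,"wx":0,"wy":0,"wz":-1,"hand":0.55},{"x":0,"y":0,"z":0,"wx":0,"wy":0,"wz":-1,"hand":0.55},{"x":0,"y":0,"z":0,"wx":0,"wy":0,"wz":-1,"hand":0.55},{"x":0,"y":0,"z":0,"wx":0,"wy":0,"wz":-1,"hand":0.55},{"x":0,"y":0,"z":0,"wx":0,"wy":0,"wz":-1,"hand":0.55},{"x":0,"y":0,"z":0,"wx":0,"wy":0,"wz":-1,"hand":0.55},{"x":0,"y":0,"z":0,"wx":0,"wy":0,"wz":-0.46,"hand":0.55},{"x":-0.5,"y":-0.79,"z":0,"wx":0,"wy":0,"wz":0,"hand":0.55},{"x":-0.5,"y":-0.79,"z":0,"wx":0,"wy":0,"wz":0,"hand":0.55},{"x":-0.5,"y":-0.79,"z":0,"wx":0,"wy":0,"wz":0,"hand":0.55},{"x":-0.5,"y":-0.79,"z":0,"wx":0,"wy":0,"wz":0,"hand":0.55},{"x":-0.5,"y":-0.79,"z":0,"wx":0,"wy":0,"wz":0,"hand":0.55},{"x":-0.5,"y":-0.79,"z":0,"wx":0,"wy":0,"wz":0,"hand":0.55},{"x":-0.5,"y":-0.79,"z":0,"wx":0,"wy":0,"wz":0,"hand":0.55},{"x":-0.5,"y":-0.79,"z":0,"wx":0,"wy":0,"wz":0,"hand":0.55},{"x":-0.5,"y":-0.79,"z":0,"wx":0,"wy":0,"wz":0,"hand":0.55},{"x":-0.5,"y":-0.79,"z":0,"wx":0,"wy":0,"wz":0,"hand":0.55}]' 20 >/dev/null
python3 -c "
from h import *
go((.5326,.3095,.097),104.2)"
```

```text
t 2.0 p [0.5321 0.3099 0.2242] j [-33.  23.  -0.  94.   0.  63.  71.] F [-0.6  1.1  0.8] grip 0.548 0.0
turn [-0.   -0.01  0.  ] shift after [-0.01 -0.01  3.18] shift now [-0.01 -0.01  3.18]
```

```bash
python3 -m pendant '[{"x":0,"y":0,"z":0.7,"wx":0,"wy":0,"wz":0,"hand":0.55},{"x":0,"y":0,"z":0.7,"wx":0,"wy":0,"wz":0,"hand":0.55},{"x":0,"y":0,"z":0.7,"wx":0,"wy":0,"wz":0,"hand":0.55},{"x":0,"y":0,"z":0.5,"wx":0,"wy":0,"wz":0,"hand":0.55},{"x":0,"y":0,"z":0.3,"wx":0,"wy":0,"wz":0,"hand":0.55},{"x":0,"y":0,"z":0.2,"wx":0,"wy":0,"wz":0,"hand":0.55},{"x":0,"y":0,"z":0.08,"wx":0,"wy":0,"wz":0,"hand":0.55},{"x":0,"y":0,"z":0,"wx":0,"wy":0,"wz":0,"hand":0.1},{"x":0,"y":0,"z":0,"wx":0,"wy":0,"wz":0,"hand":0.1},{"x":0,"y":0,"z":0,"wx":0,"wy":0,"wz":0,"hand":0.1},{"x":0,"y":0,"z":0,"wx":0,"wy":0,"wz":0,"hand":0.1},{"x":0,"y":0,"z":0,"wx":0,"wy":0,"wz":0,"hand":0.1},{"x":0,"y":0,"z":0,"wx":0,"wy":0,"wz":0,"hand":0.1},{"x":0,"y":0,"z":0,"wx":0,"wy":0,"wz":0,"hand":0.1}]' 30
python3 -c "
from h import *
go((.4606,-.0014,.224),99)"
```

```text
clock: 3.4
ee_pos: [0.5316, 0.3111, 0.0978]
tool_rot: [[-0.969, -0.245, 0.001], [-0.245, 0.969, 0.0], [-0.001, -0.0, -1.0]]
force: [-0.4, -2.2, 8.1]
grip_width: 0.25
finger_force: 30.0
t 3.4 p [0.5316 0.3111 0.0978] j [-33.  31.  -0. 100.   0.  49.  71.] F [-0.4 -2.2  8.1] grip 0.25 30.0
turn [0.   0.01 1.13] shift after [ 2.98 -7.44 -3.15] shift now [ 3.63 -7.14 -3.16]
```

```bash
python3 -m pendant '[{"x":0,"y":0,"z":-0.2,"wx":0,"wy":0,"wz":0,"hand":0.1},{"x":0,"y":0,"z":-0.4,"wx":0,"wy":0,"wz":0,"hand":0.1},{"x":0,"y":0,"z":-0.6,"wx":0,"wy":0,"wz":0,"hand":0.1},{"x":0,"y":0,"z":-0.7,"wx":0,"wy":0,"wz":0,"hand":0.1},{"x":0,"y":0,"z":-0.7,"wx":0,"wy":0,"wz":0,"hand":0.1},{"x":0,"y":0,"z":-0.55,"wx":0,"wy":0,"wz":0.56,"hand":0.1},{"x":0,"y":0,"z":0,"wx":0,"wy":0,"wz":0.57,"hand":0.1},{"x":0.2,"y":-0.5,"z":0,"wx":0,"wy":0,"wz":0,"hand":0.1},{"x":0.28,"y":-0.7,"z":0,"wx":0,"wy":0,"wz":0,"hand":0.1},{"x":0.28,"y":-0.7,"z":0,"wx":0,"wy":0,"wz":0,"hand":0.1},{"x":0.28,"y":-0.7,"z":0,"wx":0,"wy":0,"wz":0,"hand":0.1},{"x":0.28,"y":-0.7,"z":0,"wx":0,"wy":0,"wz":0,"hand":0.1},{"x":0.28,"y":-0.7,"z":0,"wx":0,"wy":0,"wz":0,"hand":0.1},{"x":0.28,"y":-0.7,"z":0,"wx":0,"wy":0,"wz":0,"hand":0.1},{"x":0.28,"y":-0.7,"z":0,"wx":0,"wy":0,"wz":0,"hand":0.1},{"x":0.28,"y":-0.7,"z":0,"wx":0,"wy":0,"wz":0,"hand":0.1},{"x":0.28,"y":-0.7,"z":0,"wx":0,"wy":0,"wz":0,"hand":0.1},{"x":0.26,"y":-0.64,"z":0,"wx":0,"wy":0,"wz":0,"hand":0.1},{"x":0,"y":0,"z":0,"wx":0,"wy":0,"wz":0,"hand":0.1}]' 30
python3 -c "
from h import *
go((.4606,-.0014,.028),99)
a=cap('scene')['image'][120:320,180:430];b=cap('top')['image'][100:300,200:450]
cv2.imwrite('pics/m3.png',cv2.resize(np.hstack([a,b])[:,:,::-1],(800,320)))"
```

```text
clock: 5.3
ee_pos: [0.4597, -0.0045, 0.2245]
tool_rot: [[-0.988, -0.153, 0.001], [-0.153, 0.988, -0.0], [-0.001, -0.0, -1.0]]
force: [0.9, -0.3, -1.1]
grip_width: 0.255
finger_force: 29.9
t 5.3 p [ 0.4597 -0.0045  0.2245] j [-13.   7.  10. 115.  -1.  58.  97.] F [ 0.9 -0.3 -1.1] grip 0.255 29.9
turn [-0.    0.01 -0.05] shift after [-0.03  0.07  4.91] shift now [-0.03  0.08  4.91]
```

View pics/m3.png

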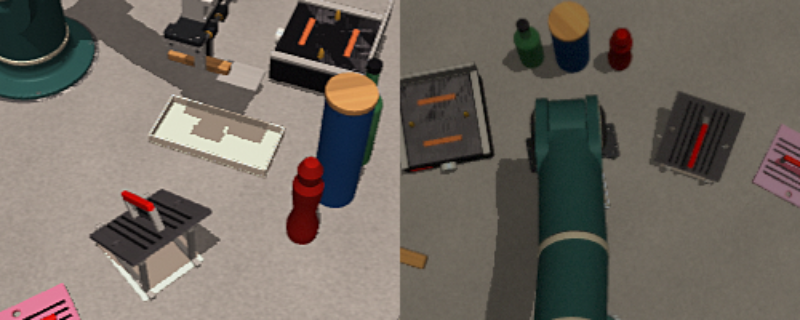

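The scraper hangs level in the gripper above the tray (blade at about (240,75) in the left crop), the bed is clear, and the three standing objects haven't moved. Next I lower it.

```bash
python3 -m pendant '[{"x":0,"y":0.07,"z":0.5,"wx":0,"wy":0,"wz":0,"hand":0.1},{"x":0,"y":0,"z":0.8,"wx":0,"wy":0,"wz":0,"hand":0.1},{"x":0,"y":0,"z":0.8,"wx":0,"wy":0,"wz":0,"hand":0.1},{"x":0,"y":0,"z":0.8,"wx":0,"wy":0,"wz":0,"hand":0.1},{"x":0,"y":0,"z":0.7,"wx":0,"wy":0,"wz":0,"hand":0.1},{"x":0,"y":0,"z":0.5,"wx":0,"wy":0,"wz":0,"hand":0.1},{"x":0,"y":0,"z":0.35,"wx":0,"wy":0,"wz":0,"hand":0.1},{"x":0,"y":0,"z":0.2,"wx":0,"wy":0,"wz":0,"hand":0.1},{"x":0,"y":0,"z":0.15,"wx":0,"wy":0,"wz":0,"hand":0.1},{"x":0,"y":0,"z":0.06,"wx":0,"wy":0,"wz":0,"hand":0.1},{"x":0,"y":0,"z":0,"wx":0,"wy":0,"wz":0,"hand":0.1}]' 30
```

```text
clock: 6.5
ee_pos: [0.4601, 0.0015, 0.0291]
tool_rot: [[-0.988, -0.157, 0.0], [-0.157, 0.988, 0.0], [-0.0, 0.0, -1.0]]
force: [-0.0, 0.7, -1.3]
grip_width: 0.25
finger_force: 29.9
```

```bash
python3 -m pendant '[{"x":0,"y":0,"z":0.03,"wx":0,"wy":0,"wz":0,"hand":0.1},{"x":0,"y":0,"z":0.025,"wx":0,"wy":0,"wz":0,"hand":0.1},{"x":0,"y":0,"z":0,"wx":0,"wy":0,"wz":0,"hand":0.3},{"x":0,"y":0,"z":0,"wx":0,"wy":0,"wz":0,"hand":0.5},{"x":0,"y":0,"z":0,"wx":0,"wy":0,"wz":0,"hand":0.5},{"x":0,"y":0,"z":0,"wx":0,"wy":0,"wz":0,"hand":0.5},{"x":0,"y":0,"z":0,"wx":0,"wy":0,"wz":0,"hand":0.5},{"x":0,"y":0,"z":-0.2,"wx":0,"wy":0,"wz":0,"hand":0.5},{"x":0,"y":0,"z":-0.5,"wx":0,"wy":0,"wz":0,"hand":0.5},{"x":0,"y":0,"z":-0.8,"wx":0,"wy":0,"wz":0,"hand":0.5},{"x":0,"y":0,"z":-0.8,"wx":0,"wy":0,"wz":0,"hand":0.5},{"x":0,"y":0,"z":-0.8,"wx":0,"wy":0,"wz":0,"hand":0.5},{"x":0,"y":0,"z":-0.8,"wx":0,"wy":0,"wz":0,"hand":0.5},{"x":0,"y":0,"z":-0.8,"wx":0,"wy":0,"wz":0,"hand":0.5},{"x":0,"y":0,"z":-0.5,"wx":0,"wy":0,"wz":0,"hand":0.5},{"x":0,"y":0,"z":-0.3,"wx":0,"wy":0,"wz":0,"hand":0.5}]' 30
cat > pl.py <<'E'
from h import *
import pickle,sys
from scipy.spatial.transform import Rotation as Rn
p=pickle.load(open('fit.pkl','rb'))['plate']
P=Rn.from_euler('ZY',[p[3],-.6]).as_matrix()
H=p[:3]+P@[0,0,.052]+[0,0,.004]
Rt=np.stack([-P[:,0],P[:,1],-P[:,2]],1)
if __name__=='__main__': go(H+P[:,2]*float(sys.argv[1]),R=Rt)
E
python3 pl.py .12
```

```text
clock: 8.1
ee_pos: [0.4601, 0.0013, 0.2488]
tool_rot: [[-0.988, -0.157, 0.002], [-0.157, 0.988, 0.0], [-0.002, -0.0, -1.0]]
force: [-1.0, 0.3, -0.2]
grip_width: 0.503
finger_force: 0.0
t 8.1 p [0.4601 0.0013 0.2488] j [-14.   5.  10. 114.  -1.  61.  96.] F [-1.   0.3 -0.2] grip 0.503 0.0
turn [ 1.89 -7.31  6.08] shift after [-0.9  -6.28  1.27] shift now [ 1.75 -6.21  0.54]
```

```bash
python3 -m pendant '[{"x":0,"y":0,"z":0,"wx":0.189,"wy":-0.731,"wz":0.608,"hand":0.5},{"x":0,"y":0,"z":0,"wx":0.189,"wy":-0.731,"wz":0.608,"hand":0.5},{"x":0,"y":0,"z":0,"wx":0.189,"wy":-0.731,"wz":0.608,"hand":0.5},{"x":0,"y":0,"z":0,"wx":0.189,"wy":-0.731,"wz":0.608,"hand":0.5},{"x":0,"y":0,"z":0,"wx":0.189,"wy":-0.731,"wz":0.608,"hand":0.5},{"x":0,"y":0,"z":0,"wx":0.189,"wy":-0.731,"wz":0.608,"hand":0.5},{"x":0,"y":0,"z":0,"wx":0.189,"wy":-0.731,"wz":0.608,"hand":0.5},{"x":0,"y":0,"z":0,"wx":0.189,"wy":-0.731,"wz":0.608,"hand":0.5},{"x":0,"y":0,"z":0,"wx":0.189,"wy":-0.731,"wz":0.608,"hand":0.5},{"x":0,"y":0,"z":0,"wx":0.189,"wy":-0.731,"wz":0.608,"hand":0.5},{"x":0,"y":0,"z":0,"wx":0,"wy":0,"wz":0,"hand":0.5}]' 30
python3 pl.py .12; python3 -c "
from h import *
import pickle
pickle.dump({n:cap(n) for n in('scene','top')},open('c1.pkl','wb'))"
```

```text
clock: 9.2
ee_pos: [0.4588, 0.0014, 0.2459]
tool_rot: [[-0.778, 0.339, 0.529], [0.279, 0.941, -0.192], [-0.563, -0.002, -0.826]]
force: [0.5, -1.1, 0.2]
grip_width: 0.502
finger_force: 0.0
t 9.2 p [0.4588 0.0014 0.2459] j [-12.  -9.  -5. 136.  39.  31.  23.] F [ 0.5 -1.1  0.2] grip 0.502 0.0
turn [-0.02 -0.03  0.  ] shift after [-0.96 -6.27  1.23] shift now [-0.97 -6.27  1.24]
```

```bash
python3 -m pendant '[{"x":-0.096,"y":-0.627,"z":0.124,"wx":0,"wy":0,"wz":0,"hand":0.5},{"x":-0.096,"y":-0.627,"z":0.124,"wx":0,"wy":0,"wz":0,"hand":0.5},{"x":-0.096,"y":-0.627,"z":0.124,"wx":0,"wy":0,"wz":0,"hand":0.5},{"x":-0.096,"y":-0.627,"z":0.124,"wx":0,"wy":0,"wz":0,"hand":0.5},{"x":-0.096,"y":-0.627,"z":0.124,"wx":0,"wy":0,"wz":0,"hand":0.5},{"x":-0.096,"y":-0.627,"z":0.124,"wx":0,"wy":0,"wz":0,"hand":0.5},{"x":-0.096,"y":-0.627,"z":0.124,"wx":0,"wy":0,"wz":0,"hand":0.5},{"x":-0.096,"y":-0.627,"z":0.124,"wx":0,"wy":0,"wz":0,"hand":0.5},{"x":-0.096,"y":-0.627,"z":0.124,"wx":0,"wy":0,"wz":0,"hand":0.5},{"x":-0.096,"y":-0.627,"z":0.124,"wx":0,"wy":0,"wz":0,"hand":0.5},{"x":0,"y":0,"z":0,"wx":0,"wy":0,"wz":0,"hand":0.5}]' 30
python3 pl.py 0; python3 -c "
from h import *
a=cap('scene')['image'][100:300,200:400];c=cap('top')
for s in (-.055,0,.055):
    pass
b=c['image'][130:250,270:430]
cv2.imwrite('pics/m4.png',np.hstack([cv2.resize(a,(400,400)),cv2.resize(b,(400,400))])[:,:,::-1])"
```

```text
clock: 10.4
ee_pos: [0.4305, -0.2591, 0.228]
tool_rot: [[-0.777, 0.341, 0.529], [0.28, 0.94, -0.194], [-0.563, -0.002, -0.826]]
force: [1.0, 1.7, 0.0]
grip_width: 0.496
finger_force: 0.0
t 10.4 p [ 0.4305 -0.2591  0.228 ] j [-24.  -9.  52. 135.   5.  17.  96.] F [1.  1.7 0. ] grip 0.496 0.0
turn [-0.05 -0.02 -0.02] shift after [0.05 0.1  2.99] shift now [0.05 0.11 2.99]
```

View pics/m4.png

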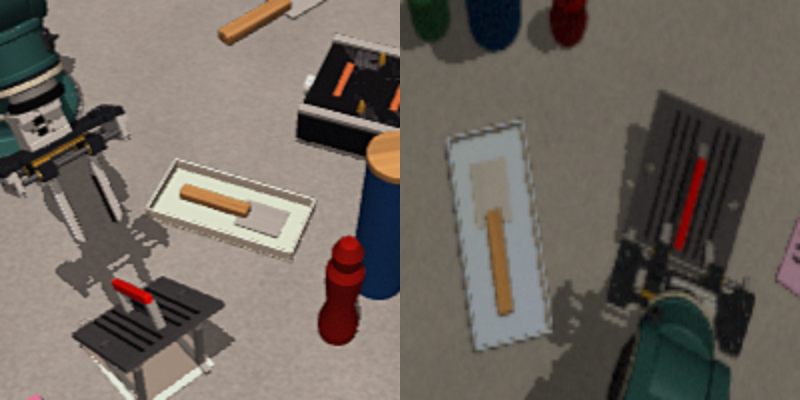

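The scraper lies flat and right side up in the tray, at about (235,210) in the left crop. The gripper's fingers straddle the line of the red handle at (690,205) in the right crop. Next I approach and grip.

```bash
python3 -m pendant '[{"x":0,"y":0.05,"z":0.3,"wx":-0.05,"wy":0,"wz":0,"hand":0.5},{"x":0.05,"y":0.05,"z":0.5,"wx":0,"wy":0,"wz":0,"hand":0.5},{"x":0,"y":0,"z":0.5,"wx":0,"wy":0,"wz":0,"hand":0.5},{"x":0,"y":0,"z":0.5,"wx":0,"wy":0,"wz":0,"hand":0.5},{"x":0,"y":0,"z":0.5,"wx":0,"wy":0,"wz":0,"hand":0.5},{"x":0,"y":0,"z":0.4,"wx":0,"wy":0,"wz":0,"hand":0.5},{"x":0,"y":0,"z":0.3,"wx":0,"wy":0,"wz":0,"hand":0.5},{"x":0,"y":0,"z":0,"wx":0,"wy":0,"wz":0,"hand":0.5}]' 30;python3 pl.py 0
```

```text
clock: 11.3
ee_pos: [0.4656, -0.2565, 0.1585]
tool_rot: [[-0.794, 0.33, 0.511], [0.288, 0.944, -0.163], [-0.536, 0.018, -0.844]]
force: [-0.4, -0.6, -0.7]
grip_width: 0.501
finger_force: 0.0
t 11.3 p [ 0.4656 -0.2565  0.1585] j [-17.  11.  50. 134. -66.  16. 162.] F [-0.4 -0.6 -0.7] grip 0.501 0.0
turn [ 0.24 -0.43 -0.04] shift after [-0.27 -0.26  1.1 ] shift now [-0.31 -0.28  1.09]
```

The full 34° approach drives j5 and j7 to their limits. I'll back off and grip the bar with the tool tilted only about 12°, since pitch about the closing axis is free.

```bash
python3 -m pendant '[{"x":0,"y":0,"z":-0.3,"wx":0,"wy":0,"wz":0,"hand":0.5},{"x":0,"y":0,"z":-0.5,"wx":0,"wy":0,"wz":0,"hand":0.5},{"x":0,"y":0,"z":-0.5,"wx":0,"wy":0,"wz":0,"hand":0.5},{"x":0,"y":0,"z":-0.5,"wx":0,"wy":0,"wz":0,"hand":0.5},{"x":0,"y":0,"z":-0.4,"wx":0,"wy":0,"wz":0,"hand":0.5},{"x":0,"y":0,"z":0,"wx":0,"wy":0,"wz":0,"hand":0.5}]' 30
cat > pl.py <<'E'
from h import *
import pickle,sys
from scipy.spatial.transform import Rotation as Rn
p=pickle.load(open('fit.pkl','rb'))['plate']
P=Rn.from_euler('ZY',[p[3],-.6]).as_matrix()
H=p[:3]+P@[0,0,.052]+[0,0,.004]
Q=Rn.from_euler('ZY',[p[3],-np.radians(float(sys.argv[2]))]).as_matrix()
go(H+Q[:,2]*float(sys.argv[1]),R=np.stack([-Q[:,0],Q[:,1],-Q[:,2]],1))
E
python3 pl.py .12 12
```

```text
clock: 11.9
ee_pos: [0.4363, -0.2421, 0.2066]
tool_rot: [[-0.801, 0.316, 0.508], [0.28, 0.948, -0.148], [-0.529, 0.024, -0.849]]
force: [0.0, -0.5, -0.8]
grip_width: 0.502
finger_force: 0.0
t 11.9 p [ 0.4363 -0.2421  0.2066] j [-29.  -5.  58. 135.  -9.  17. 109.] F [ 0.  -0.5 -0.8] grip 0.502 0.0
turn [0.38 4.34 0.15] shift after [-1.21 -0.35 -0.74] shift now [-1.39 -0.35 -0.29]
```

```bash
python3 -m pendant '[{"x":0,"y":0,"z":-0.5,"wx":0.05,"wy":0,"wz":0.02,"hand":0.5},{"x":0,"y":0,"z":0,"wx":0.05,"wy":0.6,"wz":0.02,"hand":0.5},{"x":0,"y":0,"z":0,"wx":0.05,"wy":0.6,"wz":0.02,"hand":0.5},{"x":0,"y":0,"z":0,"wx":0.05,"wy":0.6,"wz":0.02,"hand":0.5},{"x":0,"y":0,"z":0,"wx":0.05,"wy":0.6,"wz":0.02,"hand":0.5},{"x":0,"y":0,"z":0,"wx":0.05,"wy":0.6,"wz":0.02,"hand":0.5},{"x":0,"y":0,"z":0,"wx":0.05,"wy":0.6,"wz":0.02,"hand":0.5},{"x":0,"y":0,"z":0,"wx":0.05,"wy":0.6,"wz":0.02,"hand":0.5},{"x":0,"y":0,"z":0,"wx":0,"wy":0.1,"wz":0,"hand":0.5},{"x":0,"y":0,"z":0,"wx":0,"wy":0,"wz":0,"hand":0.5}]' 30 >/dev/null
python3 pl.py .12 12
```

```text
t 12.9 p [ 0.4263 -0.2391  0.2219] j [-23.   4.  52. 121.  -7.  44. 104.] F [-1.4  0.3 -0.3] grip 0.504 0.0
turn [-0.    0.02 -0.05] shift after [-1.39 -0.34 -0.31] shift now [-1.39 -0.33 -0.31]
```

```bash
python3 -m pendant '[{"x":-0.35,"y":-0.085,"z":-0.08,"wx":0,"wy":0,"wz":0,"hand":0.5},{"x":-0.35,"y":-0.085,"z":-0.08,"wx":0,"wy":0,"wz":0,"hand":0.5},{"x":-0.35,"y":-0.085,"z":-0.08,"wx":0,"wy":0,"wz":0,"hand":0.5},{"x":-0.35,"y":-0.085,"z":-0.08,"wx":0,"wy":0,"wz":0,"hand":0.5},{"x":0,"y":0,"z":0.3,"wx":0,"wy":0,"wz":0,"hand":0.5},{"x":0,"y":0,"z":0.5,"wx":0,"wy":0,"wz":0,"hand":0.5},{"x":0,"y":0,"z":0.5,"wx":0,"wy":0,"wz":0,"hand":0.5},{"x":0,"y":0,"z":0,"wx":0,"wy":0,"wz":0,"hand":0.5}]' 30 >/dev/null
python3 pl.py 0 12
```

```text
t 13.7 p [ 0.4795 -0.2734  0.1938] j [-14.  17.  49. 115. -22.  44. 117.] F [-0.6  0.7  0.4] grip 0.5 0.0
turn [-0.01 -0.01 -0.07] shift after [-0.02  0.02  1.68] shift now [-0.03  0.02  1.68]
```

```bash
python3 -m pendant '[{"x":0,"y":0,"z":0.4,"wx":0,"wy":0,"wz":-0.07,"hand":0.5},{"x":0,"y":0,"z":0.5,"wx":0,"wy":0,"wz":0,"hand":0.5},{"x":0,"y":0,"z":0.4,"wx":0,"wy":0,"wz":0,"hand":0.5},{"x":0,"y":0,"z":0.25,"wx":0,"wy":0,"wz":0,"hand":0.5},{"x":0,"y":0,"z":0.13,"wx":0,"wy":0,"wz":0,"hand":0.5},{"x":0,"y":0,"z":0,"wx":0,"wy":0,"wz":0,"hand":0.5}]' 30 >/dev/null
python3 pl.py 0 12; python3 -c "
from h import *
a=cap('scene')['image'][180:300,210:330];c=cap('top')
b=c['image'][140:240,330:430]
cv2.imwrite('pics/m5.png',np.hstack([cv2.resize(a,(400,400)),cv2.resize(b,(400,400))])[:,:,::-1])"
```

```text
t 14.3 p [ 0.4935 -0.2789  0.1302] j [ -8.  24.  42. 116. -30.  38. 124.] F [ 0.2 -0.3  0.3] grip 0.504 0.0
turn [-0.02  0.02 -0.01] shift after [0.01 0.03 0.05] shift now [0.01 0.03 0.05]
```

View pics/m5.png

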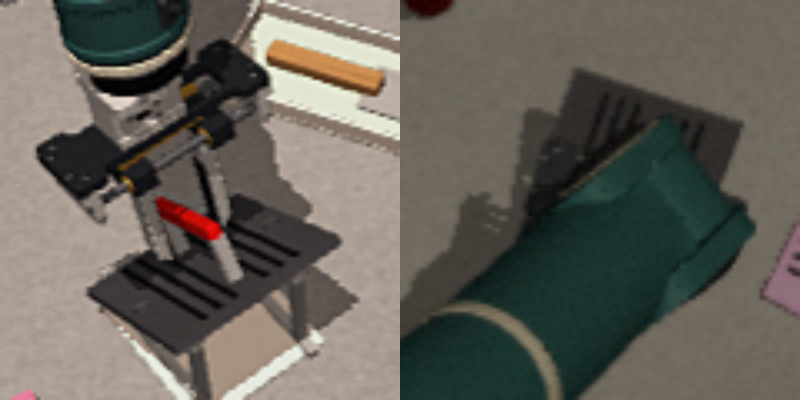

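The red bar at (188,218) in the left crop lies between the two fingers, well clear of the plate. Now I close on it.

```bash
python3 -m pendant '[{"x":0,"y":0,"z":0,"wx":0,"wy":0,"wz":0,"hand":0},{"x":0,"y":0,"z":0,"wx":0,"wy":0,"wz":0,"hand":0},{"x":0,"y":0,"z":0,"wx":0,"wy":0,"wz":0,"hand":0},{"x":0,"y":0,"z":0,"wx":0,"wy":0,"wz":0,"hand":0},{"x":0,"y":0,"z":0,"wx":0,"wy":0,"wz":0,"hand":0},{"x":0,"y":0,"z":0,"wx":0,"wy":0,"wz":0,"hand":0},{"x":0,"y":0,"z":0,"wx":0,"wy":0,"wz":0,"hand":0}]' 60
python3 -m pendant '[{"x":0.038,"y":0,"z":-0.092,"wx":0,"wy":0,"wz":0,"hand":0},{"x":0.057,"y":0,"z":-0.14,"wx":0,"wy":0,"wz":0,"hand":0},{"x":0.095,"y":0,"z":-0.23,"wx":0,"wy":0,"wz":0,"hand":0},{"x":0,"y":0,"z":0,"wx":0,"wy":0,"wz":0,"hand":0}]' 60;python3 pl.py 0 12
```

```text
clock: 15.1
ee_pos: [0.4938, -0.2783, 0.13]
tool_rot: [[-0.92, 0.339, 0.196], [0.331, 0.941, -0.071], [-0.209, -0.0, -0.978]]
force: [0.7, 5.2, 5.9]
grip_width: 0.12
finger_force: 60.0
clock: 15.5
ee_pos: [0.4819, -0.2749, 0.1471]
tool_rot: [[-0.92, 0.34, 0.196], [0.332, 0.941, -0.071], [-0.209, -0.001, -0.978]]
force: [-0.1, -0.7, -6.9]
grip_width: 0.12
finger_force: 60.0
t 15.5 p [ 0.4819 -0.2749  0.1471] j [-10.  21.  45. 117. -28.  39. 122.] F [-0.1 -0.7 -6.9] grip 0.12 60.0
turn [-0.01  0.01 -0.02] shift after [-0.2   0.03  0.53] shift now [-0.2   0.04  0.53]
```

```bash
python3 -m pendant '[{"x":0.1,"y":0,"z":-0.25,"wx":0,"wy":0,"wz":0,"hand":0},{"x":0.15,"y":0,"z":-0.37,"wx":0,"wy":0,"wz":0,"hand":0},{"x":0.15,"y":0,"z":-0.37,"wx":0,"wy":0,"wz":0,"hand":0},{"x":0.15,"y":0,"z":-0.37,"wx":0,"wy":0,"wz":0,"hand":0},{"x":-0.1,"y":0,"z":-0.49,"wx":0,"wy":0,"wz":0,"hand":0},{"x":-0.1,"y":0,"z":-0.49,"wx":0,"wy":0,"wz":0,"hand":0},{"x":-0.1,"y":0,"z":-0.49,"wx":0,"wy":0,"wz":0,"hand":0},{"x":-0.1,"y":0,"z":-0.49,"wx":0,"wy":0,"wz":0,"hand":0},{"x":-0.1,"y":0,"z":-0.49,"wx":0,"wy":0,"wz":0,"hand":0},{"x":0,"y":0,"z":0,"wx":0,"wy":0,"wz":0,"hand":0}]' 60 >/dev/null
cat > gr.py <<'E'
from h import *
import sys
from scipy.spatial.transform import Rotation as Rn
x,y,z,yaw,tilt=map(float,sys.argv[1:])
Q=Rn.from_euler('ZY',[yaw,-tilt],degrees=True).as_matrix()
go((x,y,z),R=np.stack([-Q[:,0],Q[:,1],-Q[:,2]],1))
E
python3 gr.py .45 0 .29 9 -22.4
python3 - <<'E'
from h import *
import pickle
c=pickle.load(open('c1.pkl','rb'))['top']; d=pickle.load(open('c0.pkl','rb'))['top']
for uv in [(207,177),(241.2,171)]: print(onz(d,uv,.096).round(4))
E
```

```text
t 16.5 p [ 0.4514 -0.2639  0.2971] j [-24.   3.  54. 112.  -5.  55. 103.] F [-0.   0.6 -8. ] grip 0.121 60.0
turn [ 0.57  7.39 -6.36] shift after [-0.99  6.52 -0.22] shift now [ 2.26  6.19 -0.31]
[0.5655 0.3769 0.096 ]
[0.5846 0.2489 0.096 ]
```

```bash
python3 -m pendant '[{"x":0,"y":0,"z":0,"wx":0.057,"wy":0.739,"wz":-0.636,"hand":0},{"x":0,"y":0,"z":0,"wx":0.057,"wy":0.739,"wz":-0.636,"hand":0},{"x":0,"y":0,"z":0,"wx":0.057,"wy":0.739,"wz":-0.636,"hand":0},{"x":0,"y":0,"z":0,"wx":0.057,"wy":0.739,"wz":-0.636,"hand":0},{"x":0,"y":0,"z":0,"wx":0.057,"wy":0.739,"wz":-0.636,"hand":0},{"x":0,"y":0,"z":0,"wx":0.057,"wy":0.739,"wz":-0.636,"hand":0},{"x":0,"y":0,"z":0,"wx":0.057,"wy":0.739,"wz":-0.636,"hand":0},{"x":0,"y":0,"z":0,"wx":0.057,"wy":0.739,"wz":-0.636,"hand":0},{"x":0,"y":0,"z":0,"wx":0.057,"wy":0.739,"wz":-0.636,"hand":0},{"x":0,"y":0,"z":0,"wx":0.057,"wy":0.739,"wz":-0.636,"hand":0}]' 60 >/dev/null
python3 gr.py .45 0 .29 9 -22.4
```

```text
t 17.5 p [ 0.451  -0.2634  0.2938] j [-14.  28.  48.  91.  -5.  87. 134.] F [ 0.4 -0.2 -6.9] grip 0.123 60.0
turn [ 0.01 -0.07  0.03] shift after [-0.97  6.51 -0.29] shift now [-0.98  6.51 -0.29]
```

```bash
python3 -m pendant '[{"x":-0.1,"y":0.4,"z":0,"wx":0,"wy":0,"wz":0,"hand":0},{"x":-0.1,"y":0.68,"z":-0.03,"wx":0,"wy":0,"wz":0,"hand":0},{"x":-0.1,"y":0.68,"z":-0.03,"wx":0,"wy":0,"wz":0,"hand":0},{"x":-0.1,"y":0.68,"z":-0.03,"wx":0,"wy":0,"wz":0,"hand":0},{"x":-0.1,"y":0.68,"z":-0.03,"wx":0,"wy":0,"wz":0,"hand":0},{"x":-0.1,"y":0.68,"z":-0.03,"wx":0,"wy":0,"wz":0,"hand":0},{"x":-0.1,"y":0.68,"z":-0.03,"wx":0,"wy":0,"wz":0,"hand":0},{"x":-0.1,"y":0.68,"z":-0.03,"wx":0,"wy":0,"wz":0,"hand":0},{"x":-0.1,"y":0.68,"z":-0.03,"wx":0,"wy":0,"wz":0,"hand":0},{"x":-0.1,"y":0.68,"z":-0.03,"wx":0,"wy":0,"wz":0,"hand":0}]' 60 >/dev/null
python3 gr.py .5755 .3135 .24 9 -22.4
```

```text
t 18.5 p [0.4504 0.0022 0.289 ] j [-39.  20.  43.  99.  -8.  89. 106.] F [ 0.8 -0.6 -6.9] grip 0.124 60.0
turn [ 0.01 -0.03 -0.  ] shift after [-4.45  7.2  -0.51] shift now [-4.45  7.2  -0.51]
```

```bash
python3 -m pendant '[{"x":-0.3,"y":0.5,"z":-0.046,"wx":0,"wy":0,"wz":0,"hand":0},{"x":-0.41,"y":0.66,"z":-0.046,"wx":0,"wy":0,"wz":0,"hand":0},{"x":-0.41,"y":0.66,"z":-0.046,"wx":0,"wy":0,"wz":0,"hand":0},{"x":-0.41,"y":0.66,"z":-0.046,"wx":0,"wy":0,"wz":0,"hand":0},{"x":-0.41,"y":0.66,"z":-0.046,"wx":0,"wy":0,"wz":0,"hand":0},{"x":-0.41,"y":0.66,"z":-0.046,"wx":0,"wy":0,"wz":0,"hand":0},{"x":-0.41,"y":0.66,"z":-0.046,"wx":0,"wy":0,"wz":0,"hand":0},{"x":-0.41,"y":0.66,"z":-0.046,"wx":0,"wy":0,"wz":0,"hand":0},{"x":-0.41,"y":0.66,"z":-0.046,"wx":0,"wy":0,"wz":0,"hand":0},{"x":-0.41,"y":0.66,"z":-0.046,"wx":0,"wy":0,"wz":0,"hand":0},{"x":-0.41,"y":0.66,"z":-0.046,"wx":0,"wy":0,"wz":0,"hand":0},{"x":-0.05,"y":0.1,"z":0,"wx":0,"wy":0,"wz":0,"hand":0},{"x":0,"y":0,"z":0,"wx":0,"wy":0,"wz":0,"hand":0}]' 60 >/dev/null
python3 gr.py .5755 .3135 .24 9 -22.4
python3 - <<'E'
from h import *
import pickle
d={n:cap(n) for n in('scene','top')}; pickle.dump(d,open('c2.pkl','wb'))
def crop(n,x,y):
    im=cv2.resize(d[n]['image'][y:y+100,x:x+100],(400,400),interpolation=cv2.INTER_CUBIC)
    im=np.clip(255*(im/255.)**.6,0,255).astype(np.uint8)
    for k in range(0,100,10):
        cv2.line(im,(k*4,0),(k*4,5),(0,0,255),1); cv2.line(im,(0,k*4),(5,k*4),(0,0,255),1)
    return im
cv2.imwrite('pics/m6.png',np.hstack([crop('top',175,120),crop('scene',340,80)])[:,:,::-1])
E
```

```text
t 19.8 p [0.5758 0.3129 0.2383] j [-46.  44.  34.  69. -25.  97.  86.] F [ 0.7 -2.  -7.2] grip 0.124 60.0
turn [-0.01 -0.05  0.01] shift after [ 0.02  0.02 -0.04] shift now [ 0.02  0.02 -0.04]
```

View pics/m6.png

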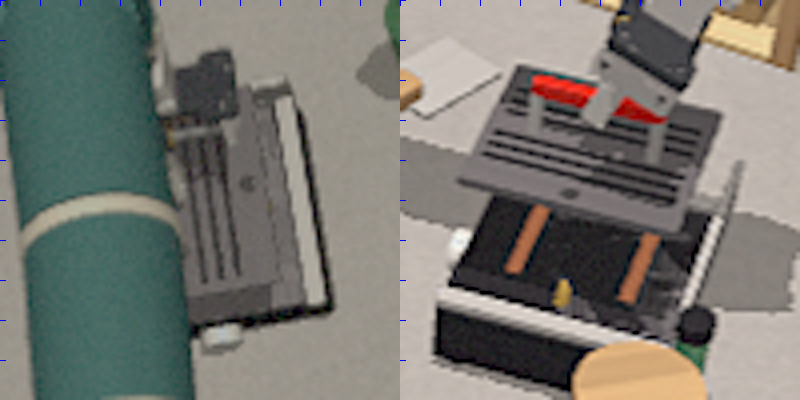

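The plate hangs above the bed, nearly level. Scene corners are at (355,125), (411,137), (420,109) and (370,96.5), with the -y hole at (383,128). In the top view the hole is at (237,166) and a corner at (243,192). I'll fit the held plate's pose.

```bash
cat > fit2.py <<'E'
from h import *
import pickle
from scipy.optimize import least_squares
from scipy.spatial.transform import Rotation as Rn
d=pickle.load(open('c2.pkl','rb'));t,s='top','scene'
obs=[(s,(-.09,-.08,.008),(354.6,124.5)),(s,(.09,-.08,.008),(410.5,136)),(s,(.09,.08,.008),(420,108.7)),(s,(-.09,.08,.008),(370.2,96.4)),(s,(0,-.065,.008),(382.75,128.2)),
(t,(0,-.065,.008),(236.75,165.8)),(t,(-.09,-.08,.008),(243,192))]
tcp=np.array(telemetry.sense()['ee_pos'])
x0=np.r_[tcp-[0,0,.052],np.radians([9,0,0])]
def f(x): 
    R=Rn.from_euler('ZYX',x[3:]).as_matrix(); return np.concatenate([(proj(d[n],R@np.array(P)+x[:3])-uv).ravel() for n,P,uv in obs])
r=least_squares(f,x0,loss='soft_l1')
print(r.x[:3].round(4),np.degrees(r.x[3:]).round(2));print(f(r.x).reshape(-1,2).round(1).tolist())
print('expected',x0[:3].round(4)); print(f(x0).reshape(-1,2).round(1).tolist())
g=least_squares(lambda y:f(np.r_[y[:4],0,0]),x0[:4],loss='soft_l1');print('level fit',g.x.round(4),np.degrees(g.x[3]))
R=Rn.from_euler('ZYX',r.x[3:]).as_matrix()
print('hole tri',tri(d[t],(236.75,165.8),d[s],(382.75,128.2)),'fit hole',R@[0,-.065,.008]+r.x[:3],'bar',R@[0,0,.052]+r.x[:3])
E
python3 fit2.py
```

```text
[0.5727 0.3175 0.1808] [ 8.71 -1.44 -1.88]
[[-0.1, -0.3], [-1.2, 1.0], [1.3, -0.5], [-0.5, 0.7], [0.1, -0.5], [-1.3, 0.4], [0.5, -1.5]]
expected [0.576  0.3112 0.1877]
[[0.1, -0.3], [-0.7, 2.1], [1.8, -0.9], [-0.4, -0.7], [0.4, -0.1], [0.3, -1.0], [2.2, -3.0]]
level fit [0.5722 0.3184 0.1799 0.1569] 8.989194321695072
hole tri (array([0.58361111, 0.24885068, 0.19270864]), np.float64(0.0008379757587703256)) fit hole [0.58225965 0.25349615 0.19089206] bar [0.57116776 0.31898169 0.23272045]
```

```bash
python3 -m pendant '[{"x":-0.12,"y":0,"z":0.2,"wx":0,"wy":0,"wz":0,"hand":0},{"x":-0.16,"y":0.01,"z":0.38,"wx":0,"wy":0,"wz":0,"hand":0},{"x":-0.16,"y":0,"z":0.38,"wx":0,"wy":0,"wz":0,"hand":0},{"x":-0.16,"y":0,"z":0.38,"wx":0,"wy":0,"wz":0,"hand":0},{"x":-0.13,"y":0,"z":0.34,"wx":0,"wy":0,"wz":0,"hand":0},{"x":-0.09,"y":0,"z":0.22,"wx":0,"wy":0,"wz":0,"hand":0},{"x":0,"y":0,"z":0,"wx":0,"wy":0,"wz":0,"hand":0}]' 60 >/dev/null
python3 gr.py .577 .3132 .127 9 -22.4
python3 - <<'E'
from h import *
import pickle
d={n:cap(n) for n in('scene','top')}; pickle.dump(d,open('c2.pkl','wb'))
def crop(n,x,y):
    im=cv2.resize(d[n]['image'][y:y+80,x:x+80],(400,400),interpolation=cv2.INTER_CUBIC)
    im=np.clip(255*(im/255.)**.6,0,255).astype(np.uint8)
    for k in range(0,80,10):
        cv2.line(im,(k*5,0),(k*5,5),(0,0,255),1); cv2.line(im,(0,k*5),(5,k*5),(0,0,255),1)
    return im
cv2.imwrite('pics/m7.png',np.hstack([crop('top',190,130),crop('scene',345,95)])[:,:,::-1])
E
```

```text
t 20.6 p [0.5763 0.3125 0.1558] j [-46.  48.  33.  73. -27.  89.  87.] F [-1.   0.4 -6.8] grip 0.121 60.0
turn [-0.01 -0.06 -0.  ] shift after [-0.29  0.01  0.66] shift now [-0.3   0.02  0.66]
```

View pics/m7.png

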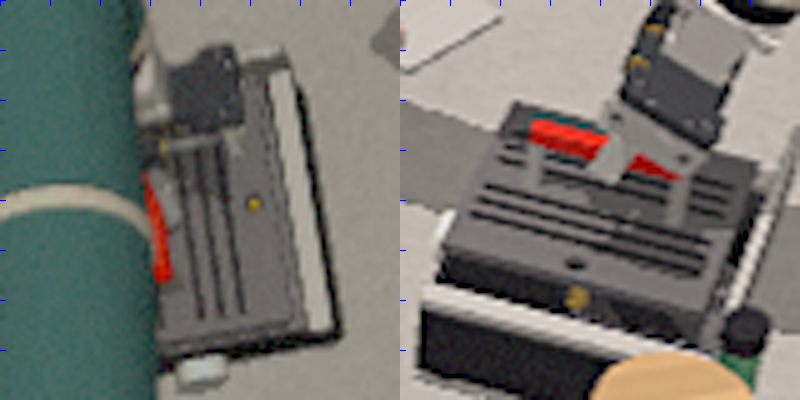

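The -y pin shows through its hole at (241,171) in the top view, so the plate is aligned. I'll lower gently.

```bash
python3 -m pendant '[{"x":-0.055,"y":0,"z":0.09,"wx":0,"wy":0,"wz":0,"hand":0},{"x":-0.045,"y":0.01,"z":0.09,"wx":0,"wy":0,"wz":0,"hand":0},{"x":-0.038,"y":0,"z":0.092,"wx":0,"wy":0,"wz":0,"hand":0},{"x":0,"y":0,"z":0,"wx":0,"wy":0,"wz":0,"hand":0}]' 60 
python3 gr.py .577 .3132 .127 9 -22.4
python3 - <<'E'
from h import *
c,s=cap('top'),cap('scene')
print(tri(c,(240.8,170.6),s,(380.4,147.8)))
E
```

```text
clock: 21.1
ee_pos: [0.5775, 0.3131, 0.1446]
tool_rot: [[-0.912, -0.157, -0.38], [-0.145, 0.988, -0.06], [0.384, 0.0, -0.923]]
force: [-0.4, -0.4, -7.5]
grip_width: 0.124
finger_force: 60.0
t 21.1 p [0.5775 0.3131 0.1446] j [-46.  48.  33.  73. -27.  88.  88.] F [-0.4 -0.4 -7.5] grip 0.124 60.0
turn [-0.   -0.05  0.  ] shift after [-0.16  0.    0.41] shift now [-0.16  0.    0.41]
(array([0.58419148, 0.24873473, 0.10818797]), np.float64(0.001399743765550518))
```

Still free, with no contact force. Continuing in small steps.

```bash
python3 -m pendant '[{"x":-0.038,"y":0,"z":0.092,"wx":0,"wy":0,"wz":0,"hand":0},{"x":0,"y":0,"z":0,"wx":0,"wy":0,"wz":0,"hand":0}]' 60 | grep -E "ee_pos|^force"
python3 -m pendant '[{"x":-0.038,"y":0,"z":0.092,"wx":0,"wy":0,"wz":0,"hand":0},{"x":0,"y":0,"z":0,"wx":0,"wy":0,"wz":0,"hand":0}]' 60 | grep -E "ee_pos|^force"
python3 -m pendant '[{"x":-0.02,"y":0,"z":0.046,"wx":0,"wy":0,"wz":0,"hand":0},{"x":0,"y":0,"z":0,"wx":0,"wy":0,"wz":0,"hand":0}]' 60 | grep -E "ee_pos|^force|torque"
```

```text
ee_pos: [0.578, 0.3134, 0.141]
force: [2.9, 0.4, -7.7]
ee_pos: [0.5782, 0.3137, 0.137]
force: [7.2, 4.1, -8.7]
ee_pos: [0.5783, 0.3138, 0.1353]
force: [6.3, 4.4, -7.1]
```

```bash
python3 -m pendant '[{"x":-0.03,"y":0.025,"z":-0.01,"wx":0,"wy":0,"wz":0,"hand":0},{"x":0,"y":0,"z":0,"wx":0,"wy":0,"wz":0,"hand":0}]' 60 | grep -E "ee_pos|^force"
python3 -m pendant '[{"x":-0.03,"y":0,"z":0.07,"wx":0,"wy":0,"wz":0,"hand":0},{"x":0,"y":0,"z":0,"wx":0,"wy":0,"wz":0,"hand":0}]' 60 | grep -E "ee_pos|^force"
python3 -m pendant '[{"x":-0.02,"y":0,"z":0.046,"wx":0,"wy":0,"wz":0,"hand":0},{"x":0,"y":0,"z":0,"wx":0,"wy":0,"wz":0,"hand":0}]' 60 | grep -E "ee_pos|^force|torque"
```

```text
ee_pos: [0.5788, 0.3144, 0.1349]
force: [1.8, 2.3, -5.6]
ee_pos: [0.5788, 0.3144, 0.1316]
force: [3.5, 2.0, -9.3]
ee_pos: [0.5788, 0.3144, 0.1298]
force: [2.8, 1.6, -8.9]
```

```bash
for i in 1; do python3 -m pendant '[{"x":-0.012,"y":0,"z":0.035,"wx":0,"wy":0,"wz":0,"hand":0},{"x":0,"y":0,"z":0,"wx":0,"wy":0,"wz":0,"hand":0}]' 60 | grep -E "ee_pos|^force"; done
python3 -m pendant '[{"x":-0.012,"y":0,"z":0.035,"wx":0,"wy":0,"wz":0,"hand":0},{"x":0,"y":0,"z":0,"wx":0,"wy":0,"wz":0,"hand":0}]' 60 | grep -E "ee_pos|^force"
```

```text
ee_pos: [0.5788, 0.3144, 0.1285]
force: [3.3, 1.8, -8.8]
ee_pos: [0.5787, 0.3144, 0.1271]
force: [2.6, 1.5, -7.1]
```

```bash
python3 -c "
from h import *
import pickle
d={n:cap(n) for n in('scene','top')}; pickle.dump(d,open('c2.pkl','wb'))
a=cv2.resize(d['scene']['image'][95:175,345:445],(800,600),interpolation=cv2.INTER_CUBIC)
cv2.imwrite('pics/m8.png',np.clip(255*(a/255.)**.6,0,255)[:,:,::-1])"
```

```text
[ WARN:0@1.017] global loadsave.cpp:1063 imwrite_ Unsupported depth image for selected encoder is fallbacked to CV_8U.
```

View pics/m8.png

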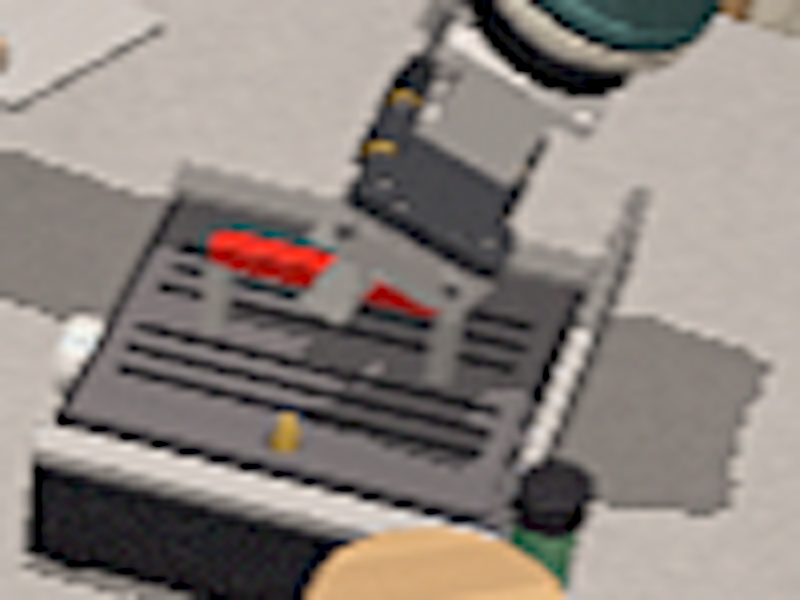

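The pin stands through the hole at (287,432) in the crop and the plate is almost down. A few more 1 mm steps until the bed takes the weight.

```bash
python3 -m pendant '[{"x":-0.01,"y":0,"z":0.025,"wx":0,"wy":0,"wz":0,"hand":0},{"x":0,"y":0,"z":0,"wx":0,"wy":0,"wz":0,"hand":0}]' 60 | grep -E "ee_pos|^force"
python3 -m pendant '[{"x":-0.01,"y":0,"z":0.025,"wx":0,"wy":0,"wz":0,"hand":0},{"x":0,"y":0,"z":0,"wx":0,"wy":0,"wz":0,"hand":0}]' 60 | grep -E "ee_pos|^force"
```

```text
ee_pos: [0.5788, 0.3144, 0.1269]
force: [1.8, 0.6, 4.8]
ee_pos: [0.5789, 0.3144, 0.1269]
force: [-2.2, -0.6, 17.2]
```

```bash
python3 -m pendant '[{"x":0.01,"y":0,"z":-0.025,"wx":0,"wy":0,"wz":0,"hand":0},{"x":0,"y":0,"z":0,"wx":0,"wy":0,"wz":0,"hand":0.2},{"x":0,"y":0,"z":0,"wx":0,"wy":0,"wz":0,"hand":0.45},{"x":0,"y":0,"z":0,"wx":0,"wy":0,"wz":0,"hand":0.45},{"x":0,"y":0,"z":0,"wx":0,"wy":0,"wz":0,"hand":0.45},{"x":0,"y":0,"z":0,"wx":0,"wy":0,"wz":0,"hand":0.45},{"x":0,"y":0,"z":-0.2,"wx":0,"wy":0,"wz":0,"hand":0.45},{"x":0,"y":0,"z":-0.4,"wx":0,"wy":0,"wz":0,"hand":0.45},{"x":0,"y":0,"z":-0.6,"wx":0,"wy":0,"wz":0,"hand":0.45},{"x":0.3,"y":0,"z":-0.6,"wx":0,"wy":0,"wz":0,"hand":0.45},{"x":0.3,"y":0,"z":-0.6,"wx":0,"wy":0,"wz":0,"hand":0.45},{"x":0.3,"y":0,"z":-0.6,"wx":0,"wy":0,"wz":0,"hand":0.45},{"x":0.5,"y":0.3,"z":-0.3,"wx":0,"wy":0,"wz":0,"hand":0.45},{"x":0.5,"y":0.5,"z":0,"wx":0,"wy":0,"wz":0,"hand":0.45},{"x":0.5,"y":0.5,"z":0,"wx":0,"wy":0,"wz":0,"hand":0.45},{"x":0.5,"y":0.5,"z":0,"wx":0,"wy":0,"wz":0,"hand":0.45},{"x":0.5,"y":0.5,"z":0,"wx":0,"wy":0,"wz":0,"hand":0.45},{"x":0.5,"y":0.5,"z":0,"wx":0,"wy":0,"wz":0,"hand":0.45},{"x":0,"y":0,"z":0,"wx":0,"wy":0,"wz":0,"hand":0.45}]' 60
python3 -c "
from h import *
a=cap('scene')['image'][80:280,250:450];b=cap('top')['image'][90:250,180:340]
cv2.imwrite('pics/m9.png',np.hstack([cv2.resize(a,(400,400)),cv2.resize(b,(400,400))])[:,:,::-1])"
```

```text
clock: 25.2
ee_pos: [0.4665, 0.4133, 0.3097]
tool_rot: [[-0.911, -0.161, -0.379], [-0.15, 0.987, -0.059], [0.383, 0.003, -0.924]]
force: [-0.0, 1.0, -0.4]
grip_width: 0.454
finger_force: 0.0
```

View pics/m9.png

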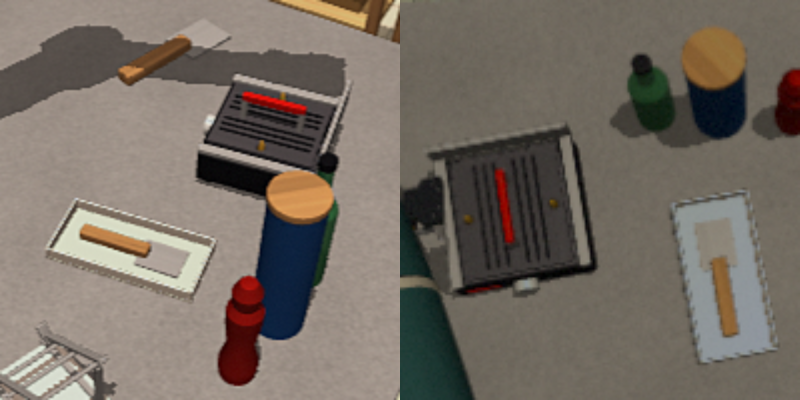

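The plate lies flush on the bed with both pins through it, at (467,218) and (553,203) in the top crop. The scraper lies flat in the tray, and the mill, bottle and canister are standing in place.

```bash
python3 -c "
from h import *
print(job.hand_in())"
```

```text
the job is handed in; nothing more can be done
None
```

The job is handed in at about 25 s of the 61 s allowed: the scraper lies flat in the white tray, the plate is seated flush on the bed over both pins, and the mill, oil bottle and canister were not touched.

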